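Ease the bingo cage's crank down off its ratchet

ROBOT

A 6-joint arm with a two-finger parallel gripper is mounted at the origin on the work surface. World frame = base frame: x ahead of the robot, y to its left, z up, the work surface at z = 0. Lengths are in m, angles in rad, forces in N, time in s.
With the tool pointing down it reaches from about 0.275 to 0.825 m from the base axis. Payload 4.9 kg.
Tool frame: the origin (TCP) lies midway between the tips of the shut fingers; the grasp point (between the pads) lies 19 mm behind it (grip_point_offset is the distance from the TCP to the grasp point, in m); z points along the fingers, y is the line along which they close (so a half turn about z gives the same grasp; the last joint's range is limited). The gripper opens to 85 mm and grips with 20 to 120 N. Pads are 22 mm wide; open, the fingers measure 114 mm over their backs; the gripper's body (76 mm by 85 mm) begins 54 mm behind the grasp point. The pads swing forward as they close: fully open they stand 13 mm farther back than shut.
Start: joints at [0.992, 0.326, -0.193, 1.052, 0, 1.437], TCP at [0.237, 0.497, 0.201] pointing down, gripper open.
Joint ranges: [-2.65, 2.65], [-0.97, 1.79], [-1.3, 1.35], [-1.93, 2.1], [-1.47, 1.37], [-3.14, 3.14]. Speed limits (rad/s): [2.57, 2.57, 3.14, 3.14, 3.14, 3.14].

INTERFACE

Orientations are given as a rotation vector (axis times angle).
In Python, from cell import * gives the robot as it stands. Calls block until the motion is done:
- movep(position, orientation): joint-space move of the TCP to a pose.
- move_l(position, velocity=0.15, rot=None, until_force=None): straight line of the TCP; rot=None keeps the orientation; velocity is the mean speed in m/s. With until_force (N) it stops when the force on the tool has changed by that much, and returns True; else False.
- set_joints(angles): joint-space move.
- let_go() and grab(newtons=None): open the fingers fully, or close them until they stop; newtons is the grip in N (None keeps the last).
- sleep(seconds).
- ik(position, orientation): joint angles nearest the present ones, or None.
- get_state(): the state.
- grab_frame(name): name is "side" or "top" or "wrist"; returns a dict with "img" (400x640x3 uint8, red, green, blue), "fx", "fy", "cx", "cy" (pixels), "cam_to_world" (4x4, takes a point from camera to world coordinates); the wrist camera has in their place "T_tool_cam" (4x4, takes a point from camera to tool coordinates, whose origin is the TCP and whose axes are the flange's). Camera axes: x right, y down, z forward; pixel columns grow to the right and rows downward; lengths in m; the calibration is good to about 2 mm. A picture is of the moment at which its call begins: read the wrist's pose just before it. There is no depth.
A pose or a line that the arm cannot do raises MotionError and nothing moves.
- sign_off(): hands the job in; it is judged then, once.
Trained networks look in the newest picture that a camera, given by its name, has taken for a name from the list of things; names that differ only in an ending like _2 or _b are one class to them, and where a whole thing is asked for, a point or a joint stands for the part that bears it (a point fixed in the world has none). Each returns a list of dicts, best first, with "score" (0 to 1); they miss things now and then, are a little off and sometimes report something else, mostly with a low value. They report only what shows in the picture. A call takes as long as a camera call.
- spot_in(camera, name): "centre" ([column, row] in pixels, amid what is visible of it).
- silhouettes(camera, name): "mask" (400x640 bool, what is visible of it) and "centre" ([column, row] in pixels, amid what is visible of it).
- tip_of(camera, name): "centre" ([column, row] in pixels: a listed point, or the origin of a listed thing).
The state is a dict: "clock": time; "q": joint angles; "joint_velocities": joint speeds; "tau": joint torques, N m; "position": TCP position; "eef_rot": TCP orientation; "contact_force": force on the tool from outside, world axes, zero at the start; "wrist_torque": the same for the moment, N m; "finger_gap": opening from 0.0 (shut) to 1.0 (fully open); "grasp_force": force on a finger pad.
Only numpy, scipy, OpenCV 4.12 (cv2) and the standard library are available. Lean on these libraries where they do the work, as an engineer would, in place of code of your own. Each camera call takes 0.05 s, during which the arm holds its last target. There are 200 camera calls.

TASK

Park the bingo cage for putting away: its crank stands up, held by the ratchet, and belongs down on its rubber rest. Flick the blue tab away from the robot so that the pawl snaps off the wheel, then grip the black crank handle and ease it over the top and down on the far side, slower than a quarter turn a second and without letting it drop, until its weight sits on the rubber rest before you let go. Then flick the blue tab back so that the pawl locks the wheel again; never push the tab with more than 20 N or the rest with more than 15 N, and leave the other things in the drawer alone.

Things in the scene. Friction and masses are not known exactly. Their poses are not given: they have to be found in the camera images.
- stand: Black plastic stand of the red bingo cage, fixed. Origin: middle of its underside on the drawer bottom. y axis along the cage's horizontal axle, x away from the robot, z up. Crank on the +y side, ratchet wheel and pawl on the -y side. End plates at y = +-112 mm, 10 mm thick, up to z = 172 mm (the -y one up to 220 mm at x = 25 to 47 mm).
- axle (a point): Point on the axle of the cage, midway between its bearings, 150 mm above the stand's origin; the stand's axes. The cage's wires lie within 100 mm of the axle's line and within 105 mm of this point along y.
- cage (a joint): Turn of cage, crank and wheel about the stand's +y (rad). 0: crank leans 20 degrees from upright to the robot; grows as it comes over the top and down on the far side (+x); 2.0 to 2.25 on the rest. Near 0 bearing friction (0.07 N m) holds it; beyond 0.3 its heavy side pulls on to the rest, up to 0.4 N m. The engaged pawl stops growth after up to 20 degrees of play.
- handle: Black cylindrical crank grip, 18 mm in diameter, 52 mm long, axis along the stand's y, spinning freely on its pin. Origin at its middle: 65 mm from the axle's line, at y = +180 mm of the stand. Free from the crank arm (inner end, y = 154 mm) to its outer end (y = 206 mm).
- handle_mid (a point): The middle of the crank grip as handle, turning with the crank: its z axis points along the crank arm outwards from the axle.
- crank_arm: Flat aluminium crank arm, 12 mm wide, 8 mm thick, reaching 75 mm from the axle, at y = +138 mm of the stand. Origin on the axle, its z axis points along the arm to the handle. Its flank comes down on the rubber rest.
- rest_post: Steel post with a screw-on rubber cap, 20 mm in diameter, fixed, under the place where the crank arm comes down. Origin at its foot: x = 64, y = 138, z = 10 mm of the stand. The top of the cap is screwed to anywhere between 123 and 138 mm above the drawer bottom: this is not measured, it must be felt or seen. The rubber is hard and gives less than 1 mm.
- pawl (a joint): Turn of the steel pawl about the stand's +y axis through the point x = 45, y = -135, z = 212 mm of the stand (rad). 0: nose down in the ratchet wheel. 0.8: nose thrown up clear of the wheel. A spring pushes it away from 0.4 to either end, where it stays; each end is a hard stop.
- pawl_tab: Blue thumb tab on the pawl, 26 mm wide along the stand's y, 7 mm thick, 22 to 52 mm from the pawl's pivot. Origin on the pivot, z axis along the tab, which points up: leaning 0.4 rad towards the robot when the pawl is in, 0.4 rad away when off. About 5 N at its middle starts it either way; it snaps over on its own after half of its 29 mm travel.
- tab_mid (a point): Middle of the blue tab, 37 mm from the pawl's pivot, axes as pawl_tab.
- dice_cup: Bystander: orange dice cup, 76 mm across, 88 mm high. Origin under its middle.
- dauber: Bystander: blue dauber bottle, 40 mm across, 110 mm high. Origin under its middle.
- card_box: Bystander: cardboard box of cards 95 x 66 x 50 mm. Origin under its middle.
- spoon_rest: Bystander: steel spoon rest, dish 90 mm across and 14 mm high with a flat 90 mm handle. Origin under the dish.
- ball_tray: Fixed tray 62 x 174 x 30 mm with three green balls of 40 mm. Origin under its middle.
- ball0_center (a point): Bystander: green ball, its centre.
- ball1_center (a point): Bystander: green ball, its centre.
- ball2_center (a point): Bystander: green ball, its centre.

How it is judged:
On the way, in this order (a step that is already met when the one before it is completed fails the run):
1. the pawl is snapped off the wheel (value of joint pawl above 0.7 rad and value of joint cage below 0.5 rad), for 0.2 s.
2. the crank arm's weight sits on the rubber rest while the fingers still hold the handle, pawl off (value of joint pawl above 0.7 rad and contact force between crank_arm and rest_post above 1.5 N and contact force between the fingers and handle above 0.5 N), for 0.2 s.
3. the pawl is flicked back into the wheel (value of joint pawl below 0.1 rad and contact force between crank_arm and rest_post above 0.5 N), for 0.2 s.
At the end, for the whole second after the job is handed in: the pawl is back in the wheel (joint below 0.1 rad), the crank arm lies on the rubber rest with its own weight (cage beyond 1.9 rad, contact force over 0.5 N) and is at rest (below 0.05 rad/s) (all of step 3 and value of joint cage above 1.9 rad and velocity of joint cage below 0.05 rad/s); the robot touches nothing.
It fails at once if the crank runs or drops on its way down: faster than 1.6 rad/s (velocity of joint cage above 1.6 rad/s and value of joint cage above 0.3 rad).
It fails at once if the crank is pressed on the rest with over 15 N (contact force between crank_arm and rest_post above 15 N).
It fails at once if the tab is pushed with over 20 N (contact force between anything else and pawl_tab above 20 N).
It fails at once if a bystander is moved more than 20 mm (distance of any of dice_cup, dauber, card_box, spoon_rest, ball0_center, ball1_center, ball2_center from where it was at the start of the episode above 0.02 m).
It also fails if it takes over 72 s, if anything falls off the work surface, if the arm or the gripper's body presses on something with over 40 N, if the wrist force passes 120 N, or if a joint passes its speed limit or range.

## Working session

There is one attempt and no reset: what is moved stays moved. The work goes in short steps, each a Python script; the robot and the scene stay as the last script left them, time stands still between calls to the robot, and variables do not carry over. Pictures are saved under pics/ and viewed, at most 10 in all, crops included, and the job is handed in when it is done.

```bash
ls; mkdir -p pics
python3 - <<'E'
from cell import *
import cv2,numpy as np
ims=[]
for c in ["side","top"]:
    f=grab_frame(c); cv2.imwrite(f"pics/{c}0.png",f["img"][:,:,::-1])
    print(c,f["fx"],f["fy"],f["cx"],f["cy"],np.round(f["cam_to_world"],4).tolist())
    for n in ["axle","handle_mid","tab_mid","pawl_tab","stand","handle","crank_arm","rest_post","dice_cup","dauber","card_box","spoon_rest","ball_tray"]:
        r=tip_of(c,n); print(n,[(np.round(d["centre"],1).tolist(),round(d["score"],2)) for d in r[:2]])
print(get_state())
E
```

```text
pics
side 435.8212923711447 435.8212923711447 311.82082654464847 198.5986599658253 [[0.9738, -0.1667, 0.1549, 0.332], [-0.2275, -0.6953, 0.6818, -0.8319], [-0.0059, -0.6991, -0.715, 1.0271], [0.0, 0.0, 0.0, 1.0]]
axle [([295.6, 190.2], 0.61)]
handle_mid [([291.8, 136.6], 0.56)]
tab_mid [([316.2, 188.3], 0.62), ([298.9, 160.4], 0.5)]
pawl_tab [([315.1, 209.9], 0.6), ([405.5, 258.7], 0.34)]
stand [([301.8, 223.1], 0.91)]
handle [([290.6, 133.6], 0.52), ([288.5, 147.1], 0.19)]
crank_arm [([298.8, 160.6], 0.62), ([408.8, 260.8], 0.54)]
rest_post [([319.5, 189.4], 0.47), ([293.0, 134.7], 0.19)]
dice_cup [([344.3, 362.4], 0.63)]
dauber [([370.9, 180.2], 0.67)]
card_box [([287.4, 147.2], 0.95)]
spoon_rest [([231.6, 175.0], 0.9)]
ball_tray [([413.1, 282.8], 0.65)]
top 480.6800212640149 480.6800212640149 324.77168296269593 203.9555653762623 [[-0.0108, -0.9966, 0.0821, 0.423], [-0.9999, 0.0114, 0.0068, 0.0043], [-0.0078, -0.082, -0.9966, 1.6411], [0.0, 0.0, 0.0, 1.0]]
axle [([315.6, 223.2], 0.59), ([399.5, 146.1], 0.3)]
handle_mid [([257.1, 216.9], 0.68)]
tab_mid [([359.9, 220.4], 0.47)]
pawl_
[... 438 characters left out ...]
46.6], 0.96)]
{'clock': 1.4, 'q': array([ 9.91803593e-01,  3.26212290e-01, -1.92604650e-01,  1.05201577e+00,
       -3.06549654e-06,  1.43661636e+00]), 'joint_velocities': array([-0.00111987, -0.00074493, -0.00022065, -0.00088693,  0.00040898,
        0.00014328]), 'tau': array([-1.94438500e-03, -4.43324411e+01,  2.62753987e+01,  1.05003648e-03,
       -1.20701739e-04, -4.69179128e-06]), 'position': array([0.23664262, 0.49649414, 0.20107237]), 'eef_rot': array([-6.92962080e-01, -3.06420401e+00,  5.52408703e-05]), 'contact_force': array([-0.11637486, -0.07516135,  0.70848335]), 'wrist_torque': array([ 0.01080448, -0.00543896, -0.03507533]), 'grasp_force': 0.0, 'finger_gap': 1.002390489660016}
```

Run:
```python
import cv2,numpy as np
a=cv2.imread("pics/side0.png")[90:390,180:480]; b=cv2.imread("pics/top0.png")[110:310,190:490]
cv2.imwrite("pics/a.png",cv2.resize(a,(600,600),interpolation=2)); cv2.imwrite("pics/b.png",cv2.resize(b,(800,533),interpolation=2))
```

```text
(no output)
```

View pics/a.png

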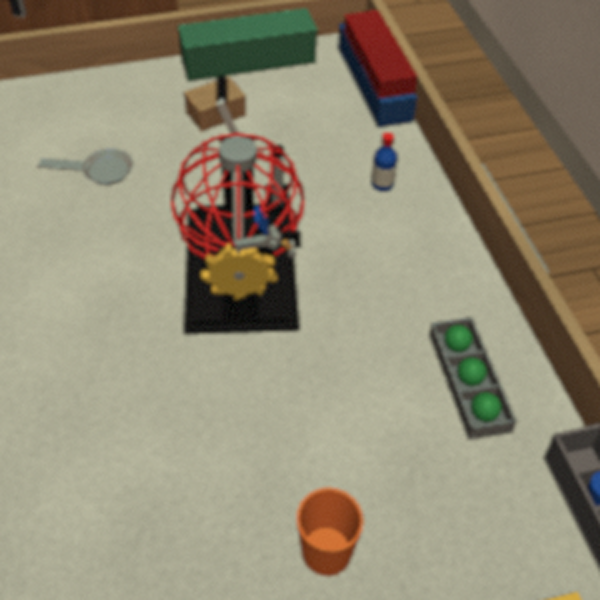

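View pics/b.png

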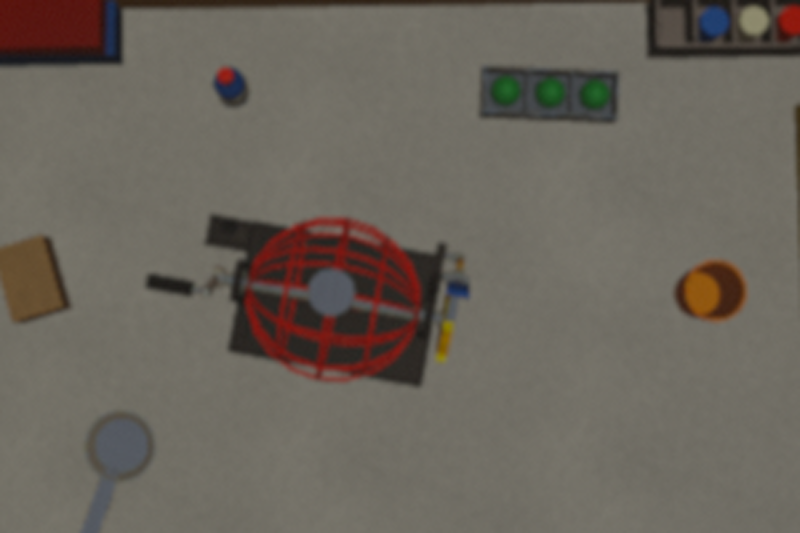

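The side view shows the cage at crop (240,210), with the blue tab at about (262,218) and the handle at (222,90). In the top view the handle is at (170,285), the tab at (458,288) and the post's foot at (228,230). The stand is yawed a few degrees negative. Next I fit the stand pose.

```bash
cat > h.py <<'E'
from cell import *
import numpy as np, cv2
from scipy.optimize import least_squares
from scipy.spatial.transform import Rotation as R
P={"axle":(0,0,.15),"stand":(0,0,0),"rest_post":(.064,.138,.01),"crank_arm":(0,.138,.15),
 "handle_mid":(-.0222,.18,.2111),"handle":(-.0222,.18,.2111),"tab_mid":(.0306,-.135,.2461),"pawl_tab":(.045,-.135,.212)}
def cam(name):
    s=get_state(); f=grab_frame(name)
    if name=="wrist":
        T=np.eye(4); T[:3,:3]=R.from_rotvec(s["eef_rot"]).as_matrix(); T[:3,3]=s["position"]; T=T@f["T_tool_cam"]
    else: T=f["cam_to_world"]
    return f,np.array(T)
def proj(f,T,p):
    c=(np.atleast_2d(p)-T[:3,3])@T[:3,:3]
    return np.c_[f["fx"]*c[:,0]/c[:,2]+f["cx"],f["fy"]*c[:,1]/c[:,2]+f["cy"]]
def s2w(v,p):
    p=np.atleast_2d(p); c,s=np.cos(v[2]),np.sin(v[2])
    return p@np.array([[c,-s,0],[s,c,0],[0,0,1]]).T+[v[0],v[1],0]
def fit(obs,v0):
    """obs: list of (f,T,name,pixel)"""
    fun=lambda v:np.concatenate([(proj(f,T,s2w(v,P[n]))[0]-c)/f["fx"]*np.linalg.norm(T[:3,3]-s2w(v,P[n])[0])*1e3 for f,T,n,c in obs])
    r=least_squares(fun,v0,loss="soft_l1",f_scale=3); return r.x,fun(r.x).reshape(-1,2)
def observe(c,names=P):
    f,T=cam(c); out=[]
    for n in names:
        for d in tip_of(c,n)[:1]:
            if d["score"]>.4: out.append((f,T,n,np.array(d["centre"])))
    return out,f,T
E
python3 - <<'E'
from h import *
obs=observe("side")[0]+observe("top")[0]
v,r=fit(obs,[.4,0,-.1]); print(v)
for o,e in zip(obs,r): print(o[2],e.round(1))
np.save("v.npy",v); np.set_printoptions(precision=3,suppress=True)
for n in P: print(n,s2w(v,P[n]))
print(grab_frame("wrist")["T_tool_cam"])
# bystanders from top at z~.05
f,T=cam("top")
for n,z in [("dauber",0),("card_box",0),("spoon_rest",0),("ball_tray",0),("dice_cup",0)]:
    d=tip_of("top",n)
    if d:
        u=np.array(d[0]["centre"]); ray=T[:3,:3]@[(u[0]-f["cx"])/f["fx"],(u[1]-f["cy"])/f["fy"],1]
        print(n,T[:3,3]+ray*(z-T[2,3])/ray[2])
E
```

```text
[ 0.49331339  0.05090375 -0.1956951 ]
axle [ 4.7 -2.8]
stand [-2.9  2.1]
rest_post [0.4 5.9]
crank_arm [ -7.5 -15.3]
handle_mid [-0.3  2.9]
handle [-1.2  4.7]
tab_mid [ 6.4 -5.1]
pawl_tab [-1.1  2.5]
axle [-11.1   3. ]
stand [-0.3 -0.6]
rest_post [ 12.9 -54.7]
crank_arm [-1.4  1.4]
handle_mid [-197.3  -13.7]
handle [8.2 1.1]
axle [[0.493 0.051 0.15 ]]
stand [[0.493 0.051 0.   ]]
rest_post [[0.583 0.174 0.01 ]]
crank_arm [[0.52  0.186 0.15 ]]
handle_mid [[0.507 0.232 0.211]]
handle [[0.507 0.232 0.211]]
tab_mid [[ 0.497 -0.087  0.246]]
pawl_tab [[ 0.511 -0.09   0.212]]
[[ 0.001 -0.95  -0.314  0.08 ]
 [ 1.     0.001  0.     0.   ]
 [-0.    -0.314  0.95  -0.172]
 [ 0.     0.     0.     1.   ]]
dauber [0.765 0.184 0.   ]
card_box [0.518 0.436 0.   ]
spoon_rest [0.311 0.326 0.   ]
ball_tray [ 0.749 -0.23   0.   ]
dice_cup [ 0.499 -0.422  0.   ]
```

```bash
cat >> h.py <<'E'
def rot(yaw,flip=1):
    xs=np.array([np.cos(yaw),np.sin(yaw),0])*flip; z=np.array([0,0,-1.])
    return R.from_matrix(np.c_[np.cross(xs,z),xs,z]).as_rotvec()
E
python3 - <<'E'
from h import *
np.set_printoptions(precision=3,suppress=True)
v=np.load("v.npy")
for fl in (1,-1):
  for p in [(-.022,.18,.36),(.0306,-.135,.37),(.0306,-.135,.24),(.065,.18,.115),(.11,-.135,.24)]:
    print(fl,p,ik(s2w(v,p)[0],rot(v[2],fl)))
move_l([.237,.497,.36])
obs=observe("top")[0]+observe("side")[0]
movep(s2w(v,(-.022,.19,.38))[0],rot(v[2]))
o,f,T=observe("wrist"); cv2.imwrite("pics/w1.png",f["img"][:,:,::-1]); obs+=o
movep(s2w(v,(.02,-.135,.38))[0],rot(v[2]))
o,f2,T2=observe("wrist"); cv2.imwrite("pics/w2.png",f2["img"][:,:,::-1]); obs+=o
v,r=fit(obs,v); print(v,get_state()["clock"])
for q,e in zip(obs,r): print(q[2],q[3].round(0),e.round(1))
np.save("v.npy",v)
import pickle; pickle.dump(obs,open("obs.pkl","wb"))
ims=[]
for nm,ff,TT in (("w1",f,T),("w2",f2,T2)):
    im=cv2.imread(f"pics/{nm}.png")
    for n in P:
        u=proj(ff,TT,s2w(v,P[n]))[0]; 
        if abs(u).max()<2000: cv2.circle(im,tuple(int(a) for a in u),3,(255,0,255),1)
    ims.append(im)
cv2.imwrite("pics/w12.png",cv2.resize(np.vstack(ims),(480,600)))
E
```

```text
1 (-0.022, 0.18, 0.36) [0.296 0.293 0.161 1.439 0.    2.063]
1 (0.0306, -0.135, 0.37) [-0.321  0.186  0.047  1.432  0.     1.446]
1 (0.0306, -0.135, 0.24) [-0.321  0.218 -0.238  1.114  0.     1.446]
1 (0.065, 0.18, 0.115) [ 0.231  0.536 -0.093  0.942  0.     1.997]
1 (0.11, -0.135, 0.24) [-0.303  0.369 -0.03   1.172  0.     1.463]
-1 (-0.022, 0.18, 0.36) [ 0.296  0.293  0.161  1.439  0.    -1.079]
-1 (0.0306, -0.135, 0.37) [-0.321  0.186  0.047  1.432  0.    -1.696]
-1 (0.0306, -0.135, 0.24) [-0.321  0.218 -0.238  1.114  0.    -1.696]
-1 (0.065, 0.18, 0.115) [ 0.231  0.536 -0.093  0.942  0.    -1.144]
-1 (0.11, -0.135, 0.24) [-0.303  0.369 -0.03   1.172  0.    -1.679]
[ 0.491  0.046 -0.201] 8.2917
axle [314. 221.] [2.1 1.5]
stand [316. 224.] [ 2.4 -0.8]
rest_post [280. 199.] [ 0.7 -6.2]
crank_arm [271. 213.] [1.6 0. ]
handle_mid [257. 217.] [-9.3 -1.9]
handle [249. 216.] [13.7  1.1]
tab_mid [361. 219.] [ 3.2 -1.9]
pawl_tab [361. 212.] [3.5 7.1]
axle [296. 190.] [6.7 0.7]
rest_post [317. 189.] [4.2 5.2]
crank_arm [299. 164.] [ -2.9 -15.5]
handle [290. 132.] [-1.7 10.3]
tab_mid [308. 201.] [ 3.5 -1.8]
pawl_tab [318. 205.] [-6.2 12.6]
axle [334. 301.] [1.6 2. ]
stand [333. 250.] [-2.7  1.1]
rest_post [372. 173.] [2.9 0.3]
crank_arm [339. 198.] [-2.2  5.1]
handle_mid [320. 182.] [-1.2 -0. ]
handle [319. 179.] [0.3 3.3]
axle [509. 193.] [-238.7 -184.7]
stand [303.  45.] [ 1.5 -1.5]
rest_post [306.  44.] [  76.6 -189.3]
handle [344. 173.] [ -97.6 -500.2]
tab_mid [331. 183.] [-2.3  0.1]
pawl_tab [339. 174.] [ 2.5 -0.4]
```

View pics/w12.png

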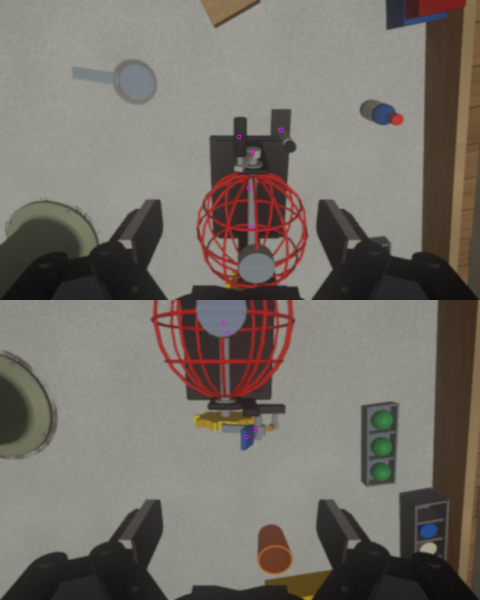

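```bash
cat >> h.py <<'E'
def w2s(v,p):
    c,s=np.cos(v[2]),np.sin(v[2]); d=np.asarray(p)-[v[0],v[1],0]
    return np.array([c*d[0]+s*d[1],-s*d[0]+c*d[1],d[2]])
def where(v,msg=""):
    s=get_state(); F=R.from_euler("z",-v[2]).apply(s["contact_force"])
    print(msg,round(s["clock"],2),w2s(v,s["position"]).round(4),"F",F.round(2),"grip",round(s["grasp_force"],1),round(s["finger_gap"],3))
E
python3 - <<'E'
from h import *
v=np.load("v.npy"); L=lambda p,**k: move_l(s2w(v,p)[0],**k)
where(v); grab(20)
movep(s2w(v,(-.03,-.139,.30))[0],rot(v[2]))
L((-.03,-.139,.242)); where(v,"down")
print(L((.02,-.139,.242),velocity=.03,until_force=3)); where(v,"touch")
x=w2s(v,get_state()["position"])[0]
print(L((max(x,0)+.026 if x<.018 else x+.014,-.139,.242),velocity=.04,until_force=12)); where(v,"pushed")
L((-.02,-.139,.242)); L((-.02,-.139,.37))
o,f,T=observe("wrist"); im=f["img"][:,:,::-1].copy()
cv2.imwrite("pics/w3.png",im[100:320,180:500]); 
for n in ("tab_mid","pawl_tab"): print(n,[q[3] for q in o if q[2]==n],proj(f,T,s2w(v,P[n])))
print("off tab_mid",proj(f,T,s2w(v,(.0594,-.135,.2461)))); where(v)
E
```

```text
8.29 [ 0.022  -0.1288  0.38  ] F [-0.47 -0.48  0.67] grip 0.0 1.0
down 10.06 [-0.0286 -0.1391  0.2432] F [-0.63  0.47  0.76] grip 0.0 0.003
False
touch 11.88 [ 0.0199 -0.139   0.242 ] F [-0.38 -0.27  0.63] grip 0.0 0.001
False
pushed 12.38 [ 0.034  -0.139   0.2418] F [-0.38  0.55  0.33] grip 0.0 -0.0
tab_mid [array([378.6, 175. ])] [[378.54936272 174.39130504]]
pawl_tab [] [[388.22547303 165.26431205]]
off tab_mid [[412.44655889 174.4394193 ]]
 14.33 [-0.0201 -0.139   0.3699] F [-0.4 -0.   0.2] grip 0.0 -0.006
```

View pics/w3.png

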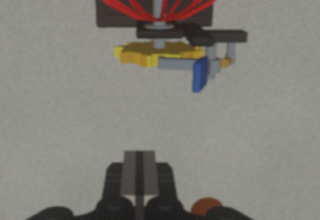

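The tab did not move and no force was felt, so the assumed height may be wrong (the drawer bottom may not be at z=0). I'll refit with z free.

```bash
cat >> h.py <<'E'
def s2w(v,p):
    return R.from_euler("z",v[2]).apply(np.atleast_2d(p))+[v[0],v[1],v[3]]
def w2s(v,p):
    return R.from_euler("z",-v[2]).apply(np.asarray(p)-[v[0],v[1],v[3]])
E
python3 - <<'E'
from h import *
import pickle
np.set_printoptions(precision=4,suppress=True)
obs=pickle.load(open("obs.pkl","rb"))
o,f,T=observe("wrist",("tab_mid","pawl_tab","stand")); obs+=o
o,_,_=observe("side",("tab_mid","pawl_tab","axle","handle_mid","handle")); obs+=o
o,_,_=observe("top"); obs+=o
print(get_state()["clock"])
pickle.dump(obs,open("obs.pkl","wb"))
v,r=fit(obs,[.491,.046,-.2,0]); print(v)
for q,e in zip(obs,r): print(q[2],q[0]["fx"].__round__(),q[3].round(0),e.round(1))
np.save("v.npy",v)
for wr in (1,0):
  s=[q for q in obs if ("cam_to_world" not in q[0])==bool(wr)]; print("wrist" if wr else "fixed",fit(s,v)[0])
E
```

```text
15.2833
[ 0.4914  0.0454 -0.2002  0.0009]
axle 481 [314. 221.] [2.2 1.1]
stand 481 [316. 224.] [ 2.5 -1.2]
rest_post 481 [280. 199.] [ 0.6 -6.6]
crank_arm 481 [271. 213.] [ 1.6 -0.3]
handle_mid 481 [257. 217.] [-9.3 -2.2]
handle 481 [249. 216.] [13.6  0.8]
tab_mid 481 [361. 219.] [ 3.3 -2.6]
pawl_tab 481 [361. 212.] [3.7 6.4]
axle 436 [296. 190.] [7.1 0.1]
rest_post 436 [317. 189.] [4.4 4.5]
crank_arm 436 [299. 164.] [ -2.7 -16.2]
handle 436 [290. 132.] [-1.6  9.6]
tab_mid 436 [308. 201.] [ 4.1 -2.5]
pawl_tab 436 [318. 205.] [-5.5 11.9]
axle 358 [334. 301.] [2.1 2.6]
stand 358 [333. 250.] [-2.2  1.6]
rest_post 358 [372. 173.] [3.3 0.5]
crank_arm 358 [339. 198.] [-1.9  5.4]
handle_mid 358 [320. 182.] [-1.   0.3]
handle 358 [319. 179.] [0.5 3.6]
axle 358 [509. 193.] [-237.7 -184.4]
stand 358 [303.  45.] [ 2.  -1.5]
rest_post 358 [306.  44.] [  76.9 -189.6]
handle 358 [344. 173.] [ -97.3 -500.4]
tab_mid 358 [331. 183.] [-1.7  0.3]
pawl_tab 358 [339. 174.] [ 3.2 -0.2]
tab_mid 358 [381. 174.] [-2.1  0.1]
pawl_tab 358 [386. 166.] [ 2.1 -0.5]
stand 358 [336.  37.] [-2.8 -2.7]
tab_mid 436 [308. 200.] [4.6 1.2]
pawl_tab 436 [318. 208.] [-7.6  5. ]
axle 436 [296. 191.] [ 7.4 -2.8]
axle 481 [314. 221.] [2.8 2.6]
stand 481 [316. 222.] [2.5 3.6]
rest_post 481 [280. 196.] [-0.8  4.7]
crank_arm 481 [274. 215.] [-8.1 -6.6]
handle_mid 481 [255. 216.] [-5.1  2. ]
handle 481 [252. 217.] [ 4. -1.]
wrist [ 0.4919  0.0379 -0.1971 -0.0201]
fixed [ 0.4913  0.0471 -0.1991  0.0014]
```

```bash
cat >> h.py <<'E'
def tri(L):
    """L: list of (f,T,pix) -> point, residual px"""
    A=[];b=[]
    for f,T,u in L:
        d=T[:3,:3]@[(u[0]-f["cx"])/f["fx"],(u[1]-f["cy"])/f["fy"],1]; d/=np.linalg.norm(d)
        M=np.eye(3)-np.outer(d,d); A.append(M); b.append(M@T[:3,3])
    p=np.linalg.lstsq(np.vstack(A),np.hstack(b),rcond=None)[0]
    return p,[(proj(f,T,p)[0]-u).round(1) for f,T,u in L]
E
python3 - <<'E'
from h import *
np.set_printoptions(precision=4,suppress=True)
v=np.load("v.npy"); D={}; ims=[]
for x in (-.10,.10):
    movep(s2w(v,(x,-.145,.34))[0],rot(v[2]))
    f,T=cam("wrist"); ims.append(f["img"][:,:,::-1])
    for n in ("tab_mid","pawl_tab"):
        d=tip_of("wrist",n); print(n,[(q["centre"],round(q["score"],2)) for q in d[:2]],proj(f,T,s2w(v,P[n])))
        if d: D.setdefault(n,[]).append((f,T,np.array(d[0]["centre"])))
    m=silhouettes("wrist","pawl_tab")
    if m: D.setdefault("mask",[]).append((f,T,np.array(m[0]["centre"]))); print(m[0]["centre"],m[0]["mask"].sum())
for k,l in D.items():
    p,r=tri(l); print(k,p,w2s(v,p),r)
where(v)
cv2.imwrite("pics/w45.png",cv2.resize(np.vstack(ims),(480,600)))
E
```

```text
tab_mid [([489.5, 174.0], 0.64)] [[488.8019 176.152 ]]
pawl_tab [([486.3, 166.8], 0.6), ([394.8, 25.8], 0.3)] [[487.6814 165.9438]]
[487.1, 178.8] 466
tab_mid [([230.7, 174.9], 0.63), ([240.8, 28.3], 0.18)] [[229.0908 176.2904]]
pawl_tab [([254.9, 166.8], 0.95), ([470.1, 229.9], 0.65)] [[255.4427 166.0824]]
[231.4, 176.8] 1147
tab_mid [ 0.4957 -0.0921  0.2457] [ 0.0316 -0.134   0.2447] [array([-0. ,  0.4]), array([-0. , -0.4])]
pawl_tab [ 0.5079 -0.0966  0.212 ] [ 0.0443 -0.1359  0.2111] [array([ 0. , -0.1]), array([0. , 0.1])]
mask [ 0.4948 -0.0953  0.2433] [ 0.0313 -0.1373  0.2424] [array([ 0. , -1.1]), array([0. , 1.1])]
 16.93 [ 0.0992 -0.145   0.3411] F [-0.54 -0.69 -0.2 ] grip 0.0 0.0
```

View pics/w45.png

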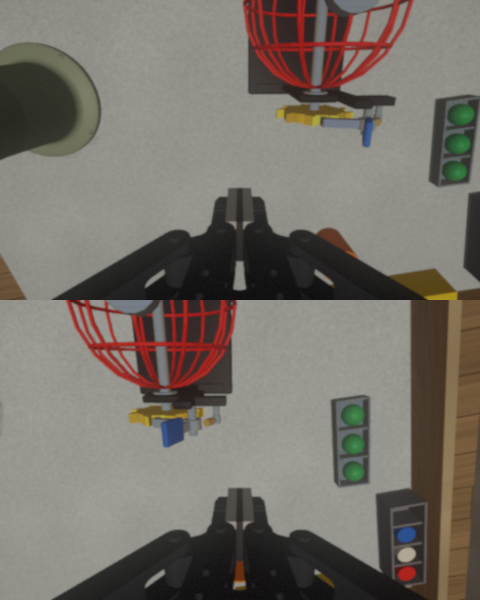

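Triangulating the tab matches the model to within 2 mm, so the first push was probably too short: the fingertips are thinner than I assumed. I'll push further in guarded steps.

Run:
```python
from h import *
v=np.load("v.npy"); L=lambda p,**k: move_l(s2w(v,p)[0],**k)
L((-.03,-.145,.34)); L((-.03,-.137,.241))
L((.01,-.137,.241),velocity=.06,until_force=10)
for x in (.018,.026,.034,.040,.045,.050):
    t=L((x,-.137,.241),velocity=.025,until_force=8); where(v,str(t))
    if t: break
f,T=cam("wrist"); im=f["img"][100:320,180:500,::-1].copy()
cv2.imwrite("pics/w6.png",cv2.resize(im,(640,440)))
m=silhouettes("wrist","pawl_tab"); print([(q["centre"],q["score"]) for q in m],proj(f,T,s2w(v,[(.0306,-.135,.2461),(.0594,-.135,.2461)])))
```

```text
False 20.04 [ 0.0181 -0.137   0.241 ] F [-0.31 -0.25 -0.28] grip 0.0 -0.003
False 20.51 [ 0.0261 -0.137   0.2409] F [-0.24 -0.05 -0.24] grip 0.0 0.001
False 20.98 [ 0.0341 -0.137   0.2409] F [ 0.47  0.84 -0.6 ] grip 0.0 -0.001
False 21.37 [ 0.0401 -0.137   0.241 ] F [-0.71  0.06  0.12] grip 0.0 -0.0
False 21.72 [ 0.0451 -0.137   0.241 ] F [-0.03  0.41  0.66] grip 0.0 0.001
False 22.07 [ 0.0501 -0.137   0.2409] F [ 0.32 -0.21  0.36] grip 0.0 0.001
[([281.1, 238.7], 0.86)] [[279.95331852 241.06413836]
 [336.19046013 241.12968501]]
```

View pics/w6.png

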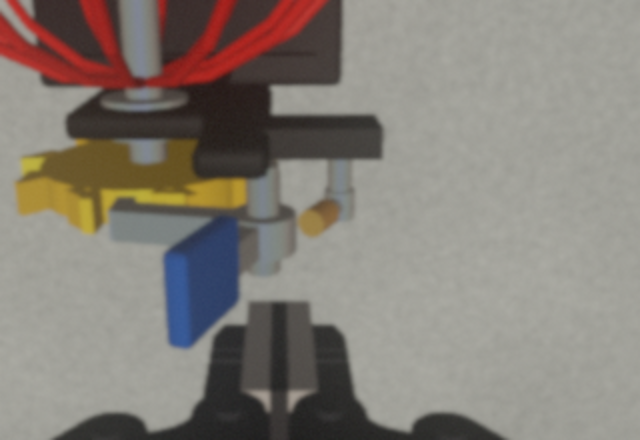

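Run:
```python
from h import *
np.set_printoptions(precision=1,suppress=True)
v=np.load("v.npy")
f,T=cam("wrist"); print(f["fx"],f["cx"],f["cy"]); where(v)
s=get_state(); Rm=R.from_rotvec(s["eef_rot"]).as_matrix(); print((Rm).round(4).tolist(), s["position"])
for x in (-.011,0,.011):
  for z in (-.019,0): print("tool",x,z,proj(f,T,Rm@[x,0,z]+s["position"]))
piv=np.array([.045,-.135,.212]); d=np.array([-np.sin(.4),0,np.cos(.4)])
for r in (.022,.052):
  for y in (-.013,.013): print("tab",r,y,proj(f,T,s2w(v,piv+d*r+[0,y,0])))
ims=[]
for c in ("side","top"):
    g,Tg=cam(c); u=proj(g,Tg,s2w(v,P["tab_mid"]))[0]; a,b=int(u[0])-50,int(u[1])-40
    im=cv2.resize(g["img"][b:b+80,a:a+100,::-1],None,fx=6,fy=6,interpolation=2)[:, :400*2]
    for p,col in ((s2w(v,P["tab_mid"])[0],(255,0,255)),(s["position"],(0,255,0))):
        w=(proj(g,Tg,p)[0]-[a,b])*6; cv2.circle(im,tuple(int(t) for t in w),4,col,1)
    ims.append(im)
cv2.imwrite("pics/st.png",cv2.resize(np.hstack(ims),(800,320)))
```

```text
358.1316586204446 319.113664725321 197.5615926232528
 22.22 [ 0.  -0.1  0.2] F [ 0.3  0.4 -0.5] grip 0.0 -0.001
[[0.1988, 0.98, -0.0001], [0.98, -0.1988, 0.0], [0.0, -0.0001, -1.0]] [ 0.5 -0.1  0.2]
tool -0.011 -0.019 [[317.9 277.6]]
tool -0.011 0 [[318.1 259. ]]
tool 0 -0.019 [[317.9 257.4]]
tool 0 0 [[318.1 240.4]]
tool 0.011 -0.019 [[317.9 236.3]]
tool 0.011 0 [[318.1 221. ]]
tab 0.022 -0.013 [[294.  251.6]]
tab 0.022 0.013 [[293. 208.]]
tab 0.052 -0.013 [[266.2 277.5]]
tab 0.052 0.013 [[263.7 228.3]]
```

View pics/st.png

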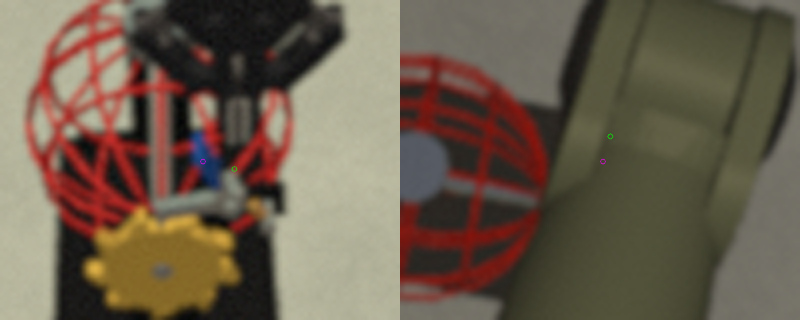

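The side view shows the real fingertips well above the projected TCP, so they passed over the tab. I'll measure the tip offset by touching the drawer bottom in a clear spot.

Run:
```python
from h import *
import cell; print(getattr(cell,"grip_point_offset",None))
v=np.load("v.npy"); L=lambda p,**k: move_l(s2w(v,p)[0],**k)
L((.04,-.14,.28)); L((-.03,-.22,.20),velocity=.25); L((-.03,-.22,.045),velocity=.2,until_force=8); where(v)
print(L((-.03,-.22,-.045),velocity=.04,until_force=5)); where(v,"floor")
L((-.03,-.2,.12),velocity=.3); where(v)
```

```text
0.0187
 24.34 [-0.0287 -0.22    0.0459] F [-0.09  0.83 -0.05] grip 0.0 -0.002
True
floor 26.02 [-0.0301 -0.22   -0.0311] F [0.29 0.98 7.62] grip 3.9 0.0
 26.68 [-0.0299 -0.2     0.12  ] F [-0.13 -0.92 -0.48] grip 0.0 -0.002
```

The tips are about 31 mm short of the nominal TCP (floor touch at z = -30 mm, which agrees with both images). I'll apply that offset.

```bash
echo 'TIP=.031' >> h.py
python3 - <<'E'
from h import *
v=np.load("v.npy"); L=lambda p,**k: move_l(s2w(v,np.array(p)-[0,0,TIP])[0],**k)
L((-.03,-.16,.30),velocity=.35); L((-.03,-.138,.242),velocity=.2)
L((-.002,-.138,.242),velocity=.08,until_force=10); where(v)
for x in (.010,.020,.030,.038,.044):
    t=L((x,-.138,.242),velocity=.04,until_force=9); where(v,str(t))
    if t: break
L((.0,-.138,.242),velocity=.2); L((-.02,-.138,.37),velocity=.3)
f,T=cam("wrist")
for n in ("tab_mid",): print([(q["centre"],round(q["score"],2)) for q in tip_of("wrist",n)[:2]],proj(f,T,s2w(v,[P[n],(.0594,-.135,.2461)])))
where(v)
E
```

```text
28.23 [-0.0018 -0.1382  0.2112] F [-0.6  -0.42  0.02] grip 0.0 0.004
False 28.68 [ 0.0085 -0.138   0.2107] F [-5.95 -0.23  3.01] grip 2.7 -0.003
False 29.08 [ 0.0199 -0.138   0.2109] F [-2.19 -0.96  1.01] grip 1.3 -0.003
False 29.48 [ 0.0306 -0.138   0.2109] F [-0.42  0.54  0.54] grip 0.0 0.001
False 29.83 [ 0.0383 -0.138   0.2109] F [-0.1   0.74  0.1 ] grip 0.0 -0.003
False 30.13 [ 0.0442 -0.138   0.211 ] F [ 0.21 -0.5   0.31] grip 0.0 0.003
[([419.7, 184.5], 0.67)] [[382.58847868 185.05331903]
 [419.87266553 185.09138988]]
 31.18 [-0.0201 -0.138   0.3379] F [ 0.75 -0.32 -0.06] grip 0.0 0.003
```

The pawl is off: the tab now appears at column 420, as predicted. Next I grasp the handle and ease it over.

Run:
```python
from h import *
v=np.load("v.npy"); L=lambda p,**k: move_l(s2w(v,p)[0],**k)
movep(s2w(v,(-.022,.183,.30))[0],rot(v[2])); let_go()
f,T=cam("wrist"); print([(q["centre"],round(q["score"],2)) for q in tip_of("wrist","handle_mid")[:2]],proj(f,T,s2w(v,P["handle_mid"])))
where(v,"above")
print(L((-.022,.183,.160),velocity=.12,until_force=8)); where(v,"down")
grab(30); where(v,"gripped")
f,T=cam("wrist"); cv2.imwrite("pics/g.png",cv2.resize(f["img"][120:340,160:480,::-1],(640,440)))
```

```text
[([317.0, 194.9], 0.64)] [[318.26669727 194.40047876]]
above 33.29 [-0.022   0.1831  0.3   ] F [-0.52 -0.09 -0.27] grip 0.0 0.999
False
down 34.61 [-0.0215  0.1833  0.1608] F [-0.85 -0.39  0.3 ] grip 0.0 1.002
gripped 35.23 [-0.022   0.183   0.1602] F [-0.25  1.17  1.68] grip 29.2 0.196
```

View pics/g.png

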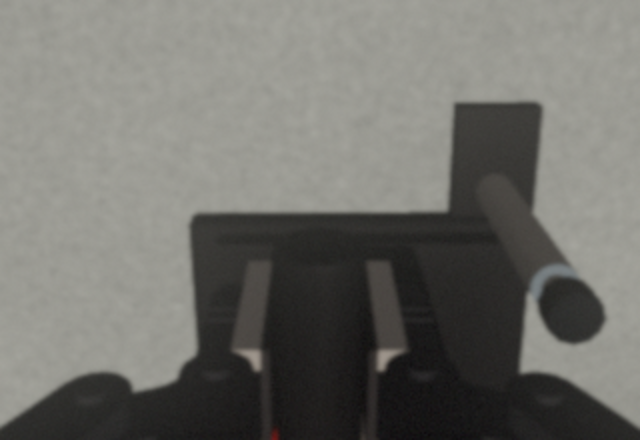

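The gap is 17 mm at 29 N, and the picture shows the handle between the pads. Now the arc.

```bash
cat >> h.py <<'E'
def arc(v,phi):
    return s2w(v,(.065*np.sin(phi),.183,.150+.065*np.cos(phi)-.0511))[0]
E
python3 - <<'E'
from h import *
v=np.load("v.npy")
for i,ph in enumerate(np.linspace(-.349,1.52,15)[1:]):
    t=move_l(arc(v,ph),velocity=.032,until_force=18)
    if t or i%3==1 or i>11: where(v,f"{ph:.2f} {t}")
    if t: break
E
```

```text
-0.08 False 36.12 [-0.0046  0.1831  0.1635] F [ 2.22  1.99 -2.54] grip 29.3 0.196
0.32 False 37.4 [0.0202 0.1831 0.16  ] F [  0.74   5.08 -10.98] grip 29.5 0.195
0.72 False 38.67 [0.0419 0.1833 0.1471] F [-0.9  5.1 -9.3] grip 29.6 0.196
1.12 False 39.95 [0.0571 0.1834 0.1267] F [-3.53  4.77 -8.73] grip 29.7 0.202
1.39 False 40.8 [0.0624 0.1834 0.1104] F [-3.23  5.75 -6.63] grip 29.8 0.2
1.52 False 41.23 [0.0634 0.1834 0.102 ] F [-4.17  5.17 -6.25] grip 29.9 0.197
```

Run:
```python
from h import *
v=np.load("v.npy")
F=lambda:np.mean([get_state()["contact_force"][2] for _ in range(1)])
for ph in (1.62,1.70,1.78,1.86,1.94):
    t=move_l(arc(v,ph),velocity=.012,until_force=4); where(v,f"{ph:.2f} {t}")
    if t: break
sleep(.1); where(v)
```

```text
1.62 False 41.92 [0.0634 0.1835 0.0958] F [-4.82  4.7  -4.75] grip 29.9 0.197
1.70 False 42.5 [0.063  0.1834 0.0907] F [-3.93  4.25 -4.51] grip 30.0 0.203
1.78 False 43.08 [0.0622 0.1834 0.0857] F [-4.59  3.62 -4.  ] grip 30.0 0.2
1.86 True 43.42 [0.0616 0.1835 0.0832] F [-0.31 -0.4   5.54] grip 30.9 0.198
 43.52 [0.0616 0.1835 0.0832] F [ 0.39 -0.48  6.94] grip 30.9 0.2
```

Run:
```python
from h import *
v=np.load("v.npy")
sleep(.15)
p=get_state()["position"]+[0,0,.0004]; move_l(p,velocity=.01); where(v,"eased"); sleep(.3); where(v)
let_go(); where(v,"open")
q=w2s(v,get_state()["position"]); move_l(s2w(v,(q[0],q[1],.24))[0],velocity=.2); where(v,"up")
f,T=cam("wrist"); phi=1.82
print([(q["centre"],round(q["score"],2)) for q in tip_of("wrist","handle_mid")[:2]],proj(f,T,s2w(v,(.065*np.sin(phi),.18,.15+.065*np.cos(phi)))))
cv2.imwrite("pics/r.png",cv2.resize(f["img"][:,:,::-1],(512,320)))
```

```text
eased 44.18 [0.0614 0.1835 0.0835] F [-0.86  2.46  0.95] grip 30.3 0.198
 44.48 [0.0614 0.1835 0.0835] F [-1.06  1.31  0.45] grip 30.3 0.197
open 45.15 [0.0617 0.1835 0.0836] F [0.21 0.62 0.39] grip 0.0 1.001
up 46.08 [0.061  0.1832 0.2388] F [-0.03  1.11 -0.2 ] grip 0.0 0.993
[([319.2, 191.5], 0.86)] [[322.025508   188.61409981]]
```

View pics/r.png

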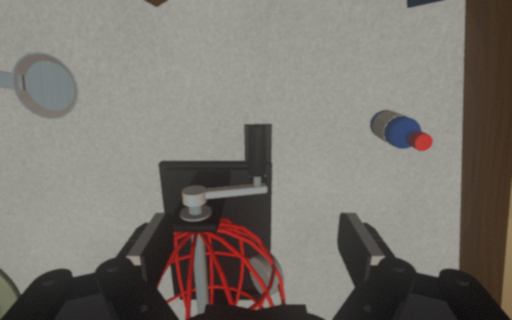

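The crank lies on the rest, with the handle at about (258,150) and nothing holding it. Now I flick the tab back from the far side.

Run:
```python
from h import *
v=np.load("v.npy"); L=lambda p,**k: move_l(s2w(v,np.array(p)-[0,0,TIP])[0],**k)
L((.065,.18,.33),velocity=.3); grab(20)
movep(s2w(v,(.115,-.138,.30))[0],rot(v[2]))
L((.115,-.138,.244),velocity=.2,until_force=8)
L((.094,-.138,.244),velocity=.08,until_force=10); where(v)
for x in (.082,.072,.062,.053,.046):
    t=L((x,-.138,.244),velocity=.04,until_force=9); where(v,str(t))
    if t: break
L((.10,-.138,.244),velocity=.2); L((.10,-.138,.37),velocity=.3)
f,T=cam("wrist")
print([(q["centre"],round(q["score"],2)) for q in tip_of("wrist","tab_mid")[:2]],proj(f,T,s2w(v,[P["tab_mid"],(.0594,-.135,.2461)])))
where(v)
cv2.imwrite("pics/e.png",cv2.resize(f["img"][:,:,::-1],(512,320)))
```

```text
49.52 [ 0.0949 -0.138   0.2144] F [-0.05  0.29 -0.27] grip 0.0 0.002
False 49.97 [ 0.0822 -0.1381  0.2132] F [1.4  0.02 0.37] grip 0.7 0.001
False 50.37 [ 0.0723 -0.1381  0.2134] F [ 3.85 -1.1   2.75] grip 1.4 0.001
False 50.77 [ 0.0607 -0.1379  0.2124] F [ 0.77 -1.02  0.22] grip 0.0 0.001
False 51.14 [ 0.0527 -0.138   0.2131] F [ 0.59 -0.38  0.11] grip 0.0 -0.0
False 51.47 [ 0.0458 -0.138   0.2131] F [-0.26  0.59  0.15] grip 0.0 -0.001
[([230.2, 184.1], 0.79), ([241.9, 32.5], 0.48)] [[229.07872638 184.94306834]
 [266.32355706 184.96725169]]
 52.55 [ 0.0988 -0.1379  0.3379] F [ 0.    0.47 -0.5 ] grip 0.0 0.002
```

View pics/e.png

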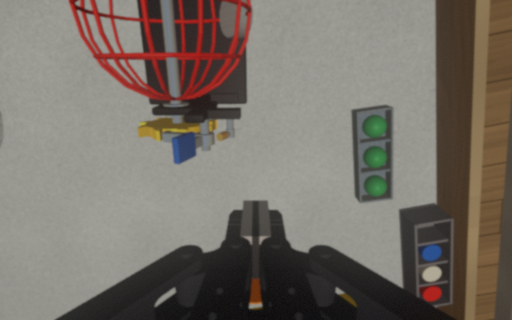

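The tab is back at its "in" position: column 230 against 229 predicted, with the off position at 266. The robot is clear of everything.

```bash
python3 -c "
from cell import *
sleep(.2); print(sign_off())"
```

```text
the job is handed in; nothing more can be done
None
```

I handed the job in at about 53 s of the 72 s allowed: the crank lies on its rubber rest and the last picture shows the pawl back in the wheel; the sign-off gave no verdict.

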